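Drive the bush out of its boss

ROBOT

A 7-joint arm with a two-finger parallel gripper is mounted at the origin on the work surface; the furniture and walls round the work are solid. World frame = base frame: x ahead of the robot, y to its left, z up, the work surface at z = 0. Lengths are in m, angles in rad, forces in N, time in s.
With the tool pointing down it reaches from about 0.4 to 0.85 m from the base axis. Payload 10.4 kg.
Tool frame: the origin (TCP) lies on the centre line of the jaws, within the pads' length; the fingertips stand 14 mm ahead of it and the grasp point (between the pads) lies 5 mm behind it (manip.tip_reach is the distance from the TCP to the fingertips, in m); z points along the fingers, y is the line along which they close (so a half turn about z gives the same grasp; the last joint's range is limited). The gripper opens to 85 mm and grips with 20 to 120 N. Pads are 22 mm wide; open, the fingers measure 114 mm over their backs; the gripper's body (76 mm by 85 mm) begins 54 mm behind the grasp point. The pads swing forward as they close: fully open they stand 13 mm farther back than shut.
Start: joints at [-1.26, 0.332, -0.065, 1.46, 0.022, 1.35, -0.088], TCP at [0.205, 0.591, 0.245] pointing down, gripper open.
Joint ranges: [-2.6, 2.6], [-0.5, 2.12], [-1.47, 1.34], [0.16, 2.42], [-1.27, 4.41], [0.06, 2.06], [-2.6, 2.6]. Speed limits (rad/s): [2.22, 2.22, 2.79, 2.79, 3.14, 3.14, 3.14].

INTERFACE

Orientations are given as a unit quaternion [x, y, z, w].
In Python, from workcell import manip gives the robot as it stands.
- The arm moves only by the shell command python3 -m pendant 'ROWS' [FORCE]. ROWS is JSON, a list of rows, each a list of 7 numbers: the shift along the tool's x, y, z in units of 50 mm (1.0 is 50 mm), then the turn, a rotation vector about the tool's x, y, z in units of 8 degrees (1.0 is 8 degrees), then the opening, from -1 (shut) to 1 (fully open), so that 0 is half open. In form: [[dx, dy, dz, ax, ay, az, jaw], ...]. A call has exactly 10 rows; each row is the pose to reach, as a shift and turn from the pose commanded when the call began, along the tool's axes at that moment; what a row does not reach only later rows make up. A row lasts 1/8 s, in which the tool goes at most 62.5 mm and 10.7 degrees, less where a joint would pass 70% of its speed; a pose out of reach is approached as far as the arm can. A call with a gripper value outside its range is refused whole. The fingers move at their own pace and stop on an object; FORCE is the grip in N (left out, the last holds). Time passes only in rows, so rows that repeat a pose let the fingers close, or fill a call up. It gives the time, the measured TCP pose, the force, the opening and the grip force at its end, in the units of the state.
- manip.get_obs(): the state, without advancing time (a new reading comes with each control period).
- manip.camera(name): name is "scene" or "top"; returns (picture, depth): 400x640x3 uint8, red, green, blue; 400x640 float32, m along the optical axis (not along the pixel's ray), 0 where there is no reading.
- manip.get_calibration(name): a dict with "fx", "fy", "cx", "cy" (pixels), "xyz" and "orientation" of the camera in the world. Camera axes: x right, y up, looking along -z (the intrinsics and any distortion apply to the point x, -y, -z); pixel columns grow to the right and rows downward; lengths in m; the calibration is good to about 2 mm. A picture is of the moment at which its call begins. get_calibration takes no time and is no camera call.
- manip.hand_in(): hands the job in; it is judged then, once.
Trained networks look in the newest picture that a camera, given by its name, has taken for a name from the list of things; names that differ only in an ending like _2 or _b are one class to them, and where a whole thing is asked for, a point or a joint stands for the part that bears it (a point fixed in the world has none). Each returns a list of dicts, best first, with "p" (0 to 1); they miss things now and then, are a little off and sometimes report something else, mostly with a low value. They report only what shows in the picture. A call takes as long as a camera call. They do not tell look-alikes from the thing itself.
- manip.find_in(thing, camera): "box" ([left, top, right, bottom] in pixels, round what is visible of it).
- manip.trace(thing, camera): "pixels" (400x640 bool, what is visible of it) and "box" ([left, top, right, bottom] in pixels, round what is visible of it).
- manip.tip_of(thing, camera): "pixel" ([column, row] in pixels: a listed point, or the origin of a listed thing).
The state is a dict: "clock": time; "joint_pos": joint angles; "joint_velocities": joint speeds; "tau": joint torques, N m; "position": TCP position; "ee_rot": TCP orientation; "ft_force": force on the tool from outside, world axes, zero at the start; "torque": the same for the moment, N m; "grip_width": opening from 0.0 (shut) to 1.0 (fully open); "grasp_force": force on a finger pad.
Only numpy, scipy, OpenCV 4.12 (cv2) and the standard library are available. Lean on these libraries where they do the work, as an engineer would, in place of code of your own. Each camera call takes 0.05 s, during which the arm holds its last target. There are 200 camera calls.

TASK

Take the thicker of the two drifts out of its block and push the bush that is gripped in the stand's boss down and out of the underside with it, so that it drops into the dish, then go on gently until you feel the drift's collar press lightly on the sprung ring on top of the boss. Never press with more than about 35 N, and do not touch the bush with the fingers. Hang the drift fully home in its hole in the block again, and leave the thin drift and the loose pipe fittings where they stand.

Things in the scene. Friction and masses are not known exactly. Their poses are not given: they have to be found in the camera images.
- stand: Drive-out stand, fixed to the bench: a grey dish as base, a steel column, and on the column a boss (tube) with a vertical bore right over the dish, described at the points below. Origin: centre of the underside of the base, on the vertical bore axis; z up, x towards the column.
- bore_axis (a point): Point on the bore axis 100 mm above the bench. Here the dark steel boss, a tube 48 mm outside, 52 mm long, bore 27 mm, open at both ends, is clamped at a height that differs each time and is not reported: underside 62 to 86 mm, top 114 to 138 mm above the bench. Four sprung strips in the bore, from 9 mm below its top to its underside, grip the bush.
- column_top (a point): Top centre of the 22 mm thick column, 138 mm above the bench, 72 mm from the bore axis. The boss's top 5 mm is a sprung ring (46 mm wide, 28 mm hole, in the stated 52 mm): it starts to give at 2 N and sinks 3 mm by 14 N, then it stops hard. A solid arm joins boss and column; a clamp screw with a black knob reaches 115 mm from the bore axis, lower than the boss's top.
- dish (a point): Centre of the dish floor, on the bore axis, 8 mm above the bench. The dish is 78 mm wide inside, its rim 26 mm above the bench.
- bush: Brass sleeve, outside 24 mm, hole 12 mm, 18 mm long, upright in the boss, underside 88 to 92 mm above the bench at the start. Origin: centre of its underside; z along its axis. Gripped by the strips it moves at a steady push of about 5 to 15 N, and lets go (force falls to nothing) when its top leaves the boss's underside. The strips then leave a 22.8 mm opening.
- bush_centre (a point): The middle of the bush, on its axis.
- drift_thick: Thicker drift, about 0.2 kg: shank 20 mm in diameter, 59 mm long, bevelled 2 mm at the tip; above it a collar 34 mm wide, 8 mm high; then a round handle 24 mm wide, 50 mm long. Origin: on the axis at the collar's underside, 66 mm above the bench when hanging in the block; z up. The collar meets the boss's ring when the tip is 7 mm past the boss's underside.
- drift_thick_tip (a point): Centre of the thick drift's tip, 59 mm below its origin.
- drift_thin: The thin drift: the same collar and handle length, but a thin handle 14 mm in diameter and a shank of 9 mm, which would pass through the bush's own hole. Origin as for the thick one. Leave it in place.
- holder: Bright steel block 130 x 60 x 66 mm high, fixed to the bench; origin at the centre of its underside, its length along its x. Two vertical holes 25 mm in diameter, right through, bevelled at the mouth, 36 mm either side of the centre along x; one drift hangs in each by its collar, which one in which varies.
- hole_a (a point): Mouth centre of the hole at the block's -x end, at the block's top.
- hole_b (a point): Mouth centre of the hole at the block's +x end, at the block's top.
- union: Brass pipe union, 28 x 32 x 34 mm, standing loose. Leave alone.
- nipple: Galvanised pipe nipple, 34 mm across, 58 mm high, standing loose. Leave alone.
- coupling: Rusty pipe coupling, 44 mm across, 38 mm high, standing loose. Leave alone.
There are look-alikes about, which are no part of the job. What is shaped like the holder but pink is not meant. Leave any turquoise look-alike of the drift_thick alone.

How it is judged:
On the way, in this order (a step that is already met when the one before it is completed fails the run):
1. the thick drift's shank is in the bore and presses on the bush (horizontal distance between drift_thick_tip and stand below 0.006 m and z of drift_thick_tip in the frame of stand below 0.115 m and contact force between drift_thick and bush above 2 N), for 0.1 s.
2. the bush has dropped into the dish and the drift's collar is pressed lightly down on the boss's ring (height (world z) of bush_centre below 0.035 m and horizontal distance between bush_centre and dish below 0.035 m and horizontal distance between drift_thick_tip and stand below 0.006 m and z of drift_thick_tip in the frame of stand below 0.085 m and contact force between drift_thick and stand above 3 N), for 0.1 s.
At the end, for the whole second after the job is handed in: The bush lies at rest in the dish (its middle within 35 mm of the dish's centre and under 35 mm high), and the thick drift hangs upright and still in a hole of the block, its collar down on the block's top (origin within 5 mm of the mouth centre, tilt under 0.08 rad) (height (world z) of bush_centre below 0.035 m and horizontal distance between bush_centre and dish below 0.035 m and linear speed of each of bush, drift_thick below 0.02 m/s and (distance between drift_thick and hole_a below 0.005 m or distance between drift_thick and hole_b below 0.005 m) and angle between drift_thick's own z axis and vertical below 0.08 rad); the robot touches nothing.
It fails at once if the drift is pressed on the boss or stand with more than 35 N (contact force between drift_thick and stand above 35 N).
It fails at once if the drift is pressed on the bush with more than 35 N (contact force between drift_thick and bush above 35 N).
It fails at once if the fingers touch the bush (contact force between the fingers and bush above 0.5 N).
It fails at once if the thin drift is taken out or knocked away (distance of drift_thin from where it was at the start of the episode above 0.02 m).
It fails at once if a loose pipe fitting is displaced by more than 30 mm (distance of any of union, nipple, coupling from where it was at the start of the episode above 0.03 m).
It also fails if it takes over 61 s, if anything falls off the work surface, if the arm or the gripper's body presses on something with over 40 N, if the wrist force passes 120 N, or if a joint passes its speed limit or range.

## Working session

There is one attempt and no reset: what is moved stays moved. The work goes in short steps, Python scripts to look and compute and a shell command to move; the robot and the scene stay as the last step left them, time stands still between calls to the robot, and variables do not carry over. Pictures are saved under pics/ and viewed, at most 10 in all, crops included, and the job is handed in when it is done.

```bash
mkdir -p pics; ls; python3 - <<'E'
from workcell import manip
import cv2,numpy as np
for n in("scene","top"):
    im,d=manip.camera(n); cv2.imwrite(f"pics/{n}0.png",im[:,:,::-1]); c=manip.get_calibration(n); print(n,c)
    for t in("holder","drift_thick","drift_thin","stand","bush","hole_a","hole_b","bore_axis","column_top"):
        try:print(t,[(round(r["p"],2),np.round(r.get("box"))) for r in manip.find_in(t,n)] if t not in("hole_a","hole_b","bore_axis","column_top") else [(round(r["p"],2),np.round(r["pixel"])) for r in manip.tip_of(t,n)])
        except Exception as e:print(t,e)
print(manip.get_obs())
E
```

```text
pics
scene {'fx': 458.93217030360967, 'fy': 458.93217030360967, 'cx': 315.65846700712535, 'cy': 202.64239091694117, 'xyz': array([-0.32774659, -0.00556482,  0.51007636]), 'orientation': array([ 0.43655837, -0.29521595, -0.4560427 ,  0.71713973])}
holder [(0.85, array([220., 268., 291., 358.])), (0.68, array([271., 208., 316., 265.]))]
drift_thick [(0.93, array([236., 214., 253., 272.])), (0.61, array([284., 182., 294., 216.]))]
drift_thin [(0.59, array([292., 198., 307., 230.]))]
stand [(0.7, array([341., 196., 377., 279.]))]
bush []
hole_a [(0.83, array([263., 307.])), (0.75, array([244., 280.])), (0.72, array([300., 228.])), (0.62, array([289., 211.]))]
hole_b [(0.83, array([263., 307.])), (0.75, array([244., 280.])), (0.72, array([300., 228.])), (0.62, array([289., 211.]))]
bore_axis [(0.77, array([370., 212.]))]
column_top []
top {'fx': 383.22321572632313, 'fy': 383.22321572632313, 'cx': 315.0346689699926, 'cy': 197.87716727375414, 'xyz': array([0.27709562, 0.30117924, 0.94134865]), 'orientation': array([-0.02801769,  0.03086347,  0.70773543, -0.70524677])}
holder [(0.69, array([
[... 822 characters left out ...]
'joint_pos': array([-1.25959806,  0.33217685, -0.06473961,  1.46009679,  0.02160911,
        1.34990476, -0.08849212]), 'joint_velocities': array([-0.00106042, -0.0003514 ,  0.00096158,  0.00077349,  0.0006982 ,
        0.00160878, -0.00026741]), 'tau': array([ 1.31612371e-03, -6.25253677e+01,  4.95373132e-02, -3.91823745e+01,
        1.64910732e-02,  2.05732591e-03,  1.86610812e-06]), 'position': array([0.20474118, 0.59053378, 0.24535363]), 'ee_rot': array([ 1.66100479e-01,  9.86108832e-01,  5.54569617e-05, -2.67107444e-06]), 'ft_force': array([ 0.54033233,  0.74832893, -0.72115764]), 'torque': array([0.03015276, 0.01907524, 0.01606999]), 'grasp_force': 0.0, 'grip_width': 1.003305704190222}
```

```bash
python3 - <<'E'
import cv2,numpy as np
a=cv2.imread("pics/scene0.png");b=cv2.imread("pics/top0.png")
cv2.imwrite("pics/s1.png",cv2.resize(a[160:370,190:470],None,fx=2.8,fy=2.8,interpolation=2))
cv2.imwrite("pics/t1.png",cv2.resize(b[90:330,180:450],None,fx=2.5,fy=2.5,interpolation=2))
E
```

```text
(no output)
```

View pics/s1.png

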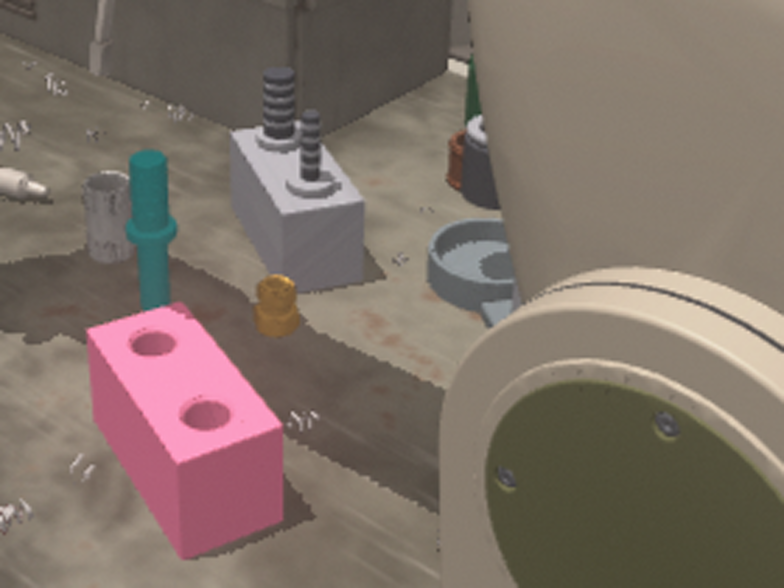

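View pics/t1.png

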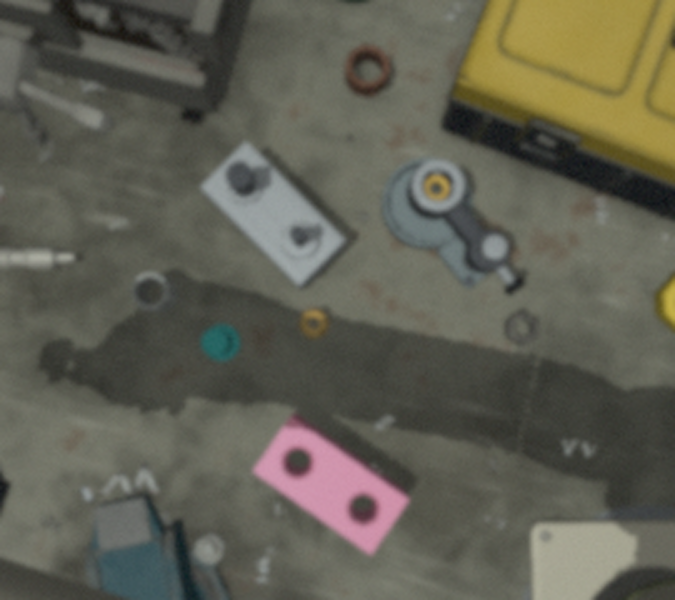

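The meant block is the bright steel one (top ~(290,175), scene ~(293,225)), not the pink one (top ~(312,284)). The thick drift is in its far hole (top ~(277,161), scene ~(289,196)). It has the wider handle and is grey, where the turquoise one (scene ~(244,243)) is a look-alike. The thin drift is at top (300,187). The boss with the brass bush is at top ~(355,164).

```bash
cat > h.py <<'E'
from workcell import manip
import numpy as np, cv2
from scipy.spatial.transform import Rotation as R
def cloud(n,d):
    c=manip.get_calibration(n); v,u=np.mgrid[0:400,0:640]
    p=np.stack([(u-c["cx"])/c["fx"]*d,-(v-c["cy"])/c["fy"]*d,-d],-1)
    return p@R.from_quat(c["orientation"]).as_matrix().T+c["xyz"]
def ray_z(n,px,z):
    c=manip.get_calibration(n)
    r=R.from_quat(c["orientation"]).apply([(px[0]-c["cx"])/c["fx"],-(px[1]-c["cy"])/c["fy"],-1])
    return c["xyz"]+r*(z-c["xyz"][2])/r[2]
def tri(pt,ps):
    A=[];b=[]
    for n,px in(("top",pt),("scene",ps)):
        c=manip.get_calibration(n)
        r=R.from_quat(c["orientation"]).apply([(px[0]-c["cx"])/c["fx"],-(px[1]-c["cy"])/c["fy"],-1]);r/=np.linalg.norm(r)
        P=np.eye(3)-np.outer(r,r);A.append(P);b.append(P@c["xyz"])
    return np.linalg.lstsq(np.vstack(A),np.hstack(b),rcond=None)[0]
E
python3 - <<'E'
from h import *
np.set_printoptions(precision=4,suppress=True)
for n in("top","scene"):
    im,d=manip.camera(n); P=cloud(n,d); Z=P[...,2]; np.save(n+".npy",P); cv2.imwrite(f"pics/{n}2.png",im[:,:,::-1])
    ok=(d>0)
    # bench height
    b=ok&(abs(Z)<.015); print(n,"bench z",np.median(Z[b]))
    for nm,(l,t,r,bt) in {"block":(255,140,325,210) if n=="top" else (268,180,320,270),"boss":(325,145,400,215) if n=="top" else(335,190,380,285)}.items():
        M=np.zeros_like(ok);M[t:bt,l:r]=1;M&=ok
        print(nm,"z hist",[(round(z,3),int((M&(abs(Z-z)<.003)).sum())) for z in np.arange(0,.15,.006)])
    for t in("hole_a","bore_axis","column_top","bush_centre","drift_thick","drift_thin"):
        print(t,[(round(r["p"],2),np.round(r["pixel"],1)) for r in manip.tip_of(t,n)])
P=np.load("top.npy");Z=P[...,2]
M=np.zeros((400,640),bool);M[140:212,255:325]=1
m=M&(abs(Z-.066)<.006); print("block rect",cv2.minAreaRect(P[m][:,:2].astype(np.float32)*1000))
h=M&(Z>.105)&(Z<.14); pts=P[h]
print(len(pts)); 
n_,l,s,c=cv2.connectedComponentsWithStats(h.astype(np.uint8))
for i in range(1,n_):
    if s[i,4]>4: print("handle",s[i],c[i],np.median(P[l==i],0))
M[:]=0;M[140:220,325:405]=1
h=M&(Z>.1)&(Z<.15); n_,l,s,c=cv2.connectedComponentsWithStats(h.astype(np.uint8))
for i in range(1,n_):
    if s[i,4]>4: print("boss",s[i],c[i],np.median(P[l==i],0),np.percentile(P[l==i][:,2],[5,50,95]))
E
```

```text
top bench z 0.0009656367780229158
block z hist [(np.float64(0.0), 2971), (np.float64(0.006), 365), (np.float64(0.012), 1), (np.float64(0.018), 0), (np.float64(0.024), 0), (np.float64(0.03), 15), (np.float64(0.036), 3), (np.float64(0.042), 0), (np.float64(0.048), 0), (np.float64(0.054), 19), (np.float64(0.06), 37), (np.float64(0.066), 986), (np.float64(0.072), 192), (np.float64(0.078), 79), (np.float64(0.084), 1), (np.float64(0.09), 10), (np.float64(0.096), 9), (np.float64(0.102), 6), (np.float64(0.108), 5), (np.float64(0.114), 7), (np.float64(0.12), 20), (np.float64(0.126), 116), (np.float64(0.132), 0), (np.float64(0.138), 0), (np.float64(0.144), 0)]
boss z hist [(np.float64(0.0), 2963), (np.float64(0.006), 600), (np.float64(0.012), 323), (np.float64(0.018), 59), (np.float64(0.024), 125), (np.float64(0.03), 102), (np.float64(0.036), 17), (np.float64(0.042), 19), (np.float64(0.048), 14), (np.float64(0.054), 10), (np.float64(0.06), 7), (np.float64(0.066), 5), (np.float64(0.072), 3), (np.float64(0.078), 15), (np.float64(0.084), 18), (np.float64(0.09), 28), (np.float64(0.096), 56), (np.f
[... 2168 characters left out ...]
bush_centre []
drift_thick [(0.75, array([292.6, 211.7])), (0.59, array([245.4, 242. ])), (0.25, array([366.5, 256.1]))]
drift_thin [(0.77, array([302.6, 224.7]))]
block rect ((404.4615478515625, 357.29998779296875), (129.46804809570312, 60.229251861572266), 44.86455535888672)
148
handle [271 154  11  12 109] [276.0459 159.6972] [0.4276 0.3816 0.1245]
handle [296 180   7   7  39] [299.2564 183.0256] [0.3774 0.332  0.1238]
boss [382 140  23  14 155] [394.9742 146.9226] [0.455  0.1238 0.122 ] [0.1069 0.122  0.1416]
boss [344 153  41  45 702] [362.9843 174.2835] [0.4007 0.1944 0.1142] [0.1052 0.1142 0.139 ]
boss [383 199   7   8  25] [385.88 202.92] [0.3353 0.142  0.1023] [0.1003 0.1023 0.1043]
```

```bash
python3 - <<'E'
from h import *
np.set_printoptions(precision=4,suppress=True)
P=np.load("top.npy");Z=P[...,2]
a=(Z[150:202,338:396]*1000).round().astype(int)
for r in a[::2]: print(' '.join(f"{x:3d}" for x in r[::2]))
S=np.load("scene.npy"); q=S[190:290,335:380].reshape(-1,3); print("scene boss max z",np.percentile(q[(q[:,2]>.1)&(q[:,2]<.15)][:,2],[50,80,95,99]))
g=cv2.imread("pics/top2.png")[140:220,325:410]; cv2.imwrite("pics/c3.png",cv2.resize(g,None,fx=7,fy=7,interpolation=2))
E
```

```text
0   0   0   4   1   0   2   3   3  -1   3   1   3   3   3   0   2   1   4   3   1  13  20  28  33  41  48 109 113
  0   3  -1   2   0   1   1   1   1   3   2   3   3   1  -2   3   2   2   1  -3   0   1  -1  11  16  23  27  37  44
  1   3   4  27  26  27  27 122 123 123 123 121  -1   1   1   1  -1  -1   1  -1   2   1   0  -1  -1   3  13  20  31
 -2  25  26  21   9 126 124 124 124 123 124 124 123   2  -1   0   2   1  -1   3   2   1   1   4  -2   3   2  -1  20
 27  29  10   9 116 121 125 119 116 114 118 127 124 124   2   0   2   0   5  -1   1   3   0  -2   1   4  -1  -3  -2
 27   8  10  11 123 122 114 107 107 108 100 117 125 124   5  -1   4  -2  -1   0   1   5   1  -2  -2   3   2   0   2
  6   7  10 100 122 123 106 103 104 104 109 105 122 123  29   2   1   1  -1   3   0  -1  -1   2   1   0   3  -2  -1
  9   8  11 112 123 123 106   5   6  91 106 109 122 121  24  25   1  -3   0   2   0   0  -1   2   4   0  -2   3   0
  9   9   9 105 123 122 107 107  11   8 105 115 123 126  18  26   1   4   0  -1   4   3   1   0   0   0  -1   1   2
  9  10   9  96 120 122 124 106 106 106 107 122 125 125  1
[... 1260 characters left out ...]
3  16  15  11  82 110 112 124 138 139 139 139 139 108   3   4  -2   2   0
  1   0  -1   3   3   1   1   2  -1   7  11  14  12  14  81 107 111 111 131 140 138 136 110  -3  -3   0   1   0   4
  3   0   0   0  -1   1   3  -1   4   4  13  11  14  14  28  95 112 110 111 113 111 112 113   1   0  -2  -1   5  -1
 -1   2   2   2   3   0   0  -2   0   3   0  11  11   8  11  76  97 110 114 113 113 113  97   1   0   3   3   0   1
  0   3   2   2   2   1  -2   0   4   3   1  -1  15  14  14  16  11  84  94  90   0  99 100  96   2   2   0   4   4
 -2   1   2   0   0   1   0   3  -1   2   5   1   3 941  12  14  10  10   1   2   5   3  97 100   4  98   2   0  -2
scene boss max z [0.115  0.1232 0.1243 0.1248]
```

View pics/c3.png

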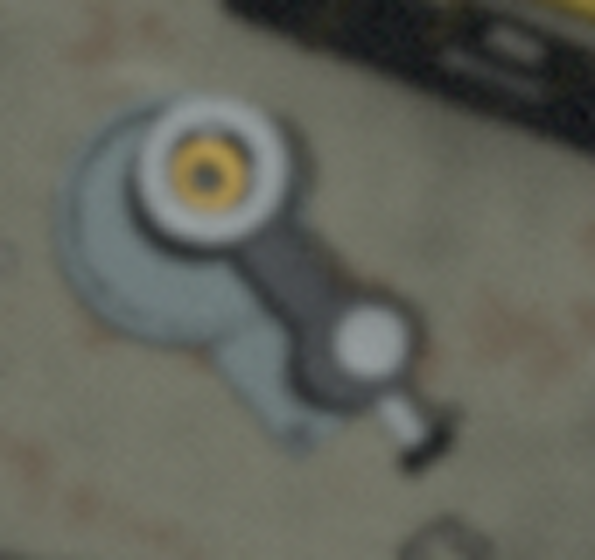

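The crop shows the bright ring centred near top (355.4,164.3), with the brass bush inside it and the column top at (378,189). The ring top is at about 122 mm.

```bash
python3 - <<'E'
from h import *
np.set_printoptions(precision=4,suppress=True)
P=np.load("top.npy");Z=P[...,2];S=np.load("scene.npy")
g=cv2.imread("pics/top2.png").astype(int)
gray=g.mean(2); sat=g.max(2)-g.min(2)
def fit(pts):
    x,y=pts.T;A=np.c_[x,y,np.ones(len(x))];s=np.linalg.lstsq(A,x*x+y*y,rcond=None)[0];c=s[:2]/2;return c,np.sqrt(s[2]+c@c)
M=np.zeros((400,640),bool);M[150:180,340:372]=1
m=M&(Z>.117)&(Z<.13)&(gray>130)
cs,_=cv2.findContours(m.astype(np.uint8),cv2.RETR_EXTERNAL,cv2.CHAIN_APPROX_NONE);c=max(cs,key=len)[:,0]
w=np.array([ray_z("top",q,.1225)[:2] for q in c]);print("ring outer",fit(w),len(c))
print("ring z",np.median(Z[m]),m.sum())
m2=M&(sat>70); v,u=np.nonzero(m2);print("bush px",u.mean(),v.mean(),ray_z("top",(u.mean(),v.mean()),.108))
cs,_=cv2.findContours(m2.astype(np.uint8),cv2.RETR_EXTERNAL,cv2.CHAIN_APPROX_NONE);c=max(cs,key=len)[:,0]
print("bush circ",fit(np.array([ray_z("top",q,.107)[:2] for q in c])))
M[:]=0;M[170:205,365:395]=1;m=M&(Z>.133)&(Z<.145);v,u=np.nonzero(m);print("column",ray_z("top",(u.mean(),v.mean()),.138),m.sum())
# dish floor pts and rim
q=S.reshape(-1,3); r=np.hypot(q[:,0]-.42,q[:,1]-.2)<.2
q2=np.vstack([q,P.reshape(-1,3)]);k=(np.abs(q2[:,2]-.026)<.002)&(np.hypot(q2[:,0]-.4,q2[:,1]-.2)<.075);p=q2[k][:,:2]
for _ in range(6):
    c,rr=fit(p);e=np.hypot(*(p-c).T)-rr;p=p[abs(e)<max(.004,1.5*e.std())]
print("dish rim",c,rr,len(p))
# obstacles above .1
for n,A in(("top",P),("scene",S)):
    pass
B=P.reshape(-1,3);
gx=np.arange(.2,.64,.02);gy=np.arange(.6,0.,-.02)
print("height map mm, rows x down from .64, cols y .6->0")
for x in gx[::-1]:
    print(f"{x:.2f}",' '.join(f"{int(1000*max(B[(abs(B[:,0]-x)<.01)&(abs(B[:,1]-y)<.01)][:,2],default=0)):4d}" for y in gy))
for h in((276.05,159.7),(299.26,183.03)): print("handle top",ray_z("top",h,.124))
E
```

```text
ring outer (array([0.4199, 0.2115]), np.float64(0.020338063458782005)) 54
ring z 0.12324519986936366 161
bush px 355.48275862068965 163.3793103448276 [0.4225 0.2084 0.108 ]
bush circ (array([0.4201, 0.2106]), np.float64(0.007975977542073848))
column [0.3641 0.1656 0.138 ] 85
dish rim [0.421  0.2106] 0.04147406161581678 252
height map mm, rows x down from .64, cols y .6->0
0.62  402  401  258  257  256  300  290   75   64    0  217  252  253    4    5   63   71   65    3    3    3   18  180  188  192  192  192  189  187  186
0.60  442  438  257  428  248  293  292    0    0    0  219  253  254    5    4    4    5    5    5    4    4   17  185  191  193  193  193  193  192  190
0.58  447  257  257  257  255  293  236   78   76    0  250  253  251    5    4    4   38   41    4    5    4  179  186  192  193  193  194  194  193  187
0.56  253  254  255  255  254  255  239  237  237  236  253  253    5    4    6    5   41   42   39    4    4  184  190  193  193  193  194  193  193  193
0.54  255  254  255  254  255  253  236  237  238  236  253  253    4    5    5    4   42   43   42    4 
[... 2052 characters left out ...]
 4    5    4
0.26  580  603    4    5    3    4    4    4    5    4    5    4    6    4    4    5    5    5    4    6    4    3    5    4    4    5    3    5    5    4
0.24  485  608  630  632  632  624    4    5    4    4    4    5    4    4    3    5    4    4    4    4    5    6    6    4    4    5    5    5    3    5
0.22    4  329  630  632  632  633  633  632  630  618    3    5    4   69   67    5    4   19   19    6    4    5    3    5    5    5    4    4    4    4
0.20    5    4  629  637  641  645  647  649  651  651  651  651  649  639   71   71    4   22   18    4    4    4    4    4    4    4   15    5    6    5
handle top [0.4283 0.3816 0.124 ]
handle top [0.3774 0.3315 0.124 ]
```

```bash
python3 -m pendant '[[0,0,-0.5,0,0,-1,1],[-0.8,-0.35,-0.5,0,0,-2,1],[-1.6,-0.7,-0.5,0,0,-3,1],[-2.4,-1.05,-0.5,0,0,-4,1],[-3.2,-1.4,-0.5,0,0,-5,1],[-4,-1.8,-0.5,0,0,-6,1],[-4.8,-2.15,-0.3,0,0,-7,1],[-5.59,-2.48,0,0,0,-8,1],[-5.59,-2.48,0.5,0,0,-8,1],[-5.59,-2.48,0.5,0,0,-8,1]]' 80; python3 - <<'E'
from h import *
np.set_printoptions(precision=4,suppress=True)
o=manip.get_obs();print(o["joint_pos"],o["position"],R.from_quat(o["ee_rot"]).as_matrix())
E
```

```text
clock: 2.95
position: [0.4276, 0.3809, 0.2188]
ee_rot: [-0.381, 0.924, -0.001, -0.002]
ft_force: [-0.4, -0.5, 0.3]
grip_width: 1.0
grasp_force: 0.0
[-0.7972  0.2352 -0.0119  1.6393  0.0026  1.2704  1.5437] [0.4276 0.3809 0.2188] [[-0.7092 -0.705  -0.0025]
 [-0.705   0.7092 -0.0022]
 [ 0.0033  0.0002 -1.    ]]
```

```bash
python3 -m pendant '[[-0.03,0,0.5,0,0,0,1],[-0.03,0,1,0,0,0,1],[-0.03,0,1.5,0,0,0,1],[-0.03,0,2,0,0,0,1],[-0.03,0,2.3,0,0,0,1],[-0.03,0,2.3,0,0,0,-0.5],[-0.03,0,2.3,0,0,0,-1],[-0.03,0,2.3,0,0,0,-1],[-0.03,0,2.3,0,0,0,-1],[-0.03,0,2.3,0,0,0,-1]]' 80;  python3 - <<'E'
from h import *
im,d=manip.camera("scene");im2,_=manip.camera("top")
a=cv2.resize(im[130:280,220:400],None,fx=2.6,fy=2.6);b=cv2.resize(im2[100:250,220:340],None,fx=2.6,fy=2.6)
cv2.imwrite("pics/g4.png",np.hstack([a,b])[:,:,::-1])
E
```

```text
clock: 4.2
position: [0.4297, 0.3833, 0.1064]
ee_rot: [-0.382, 0.924, 0.0, 0.001]
ft_force: [-0.8, -1.6, 6.8]
grip_width: 0.257
grasp_force: 78.1
```

View pics/g4.png

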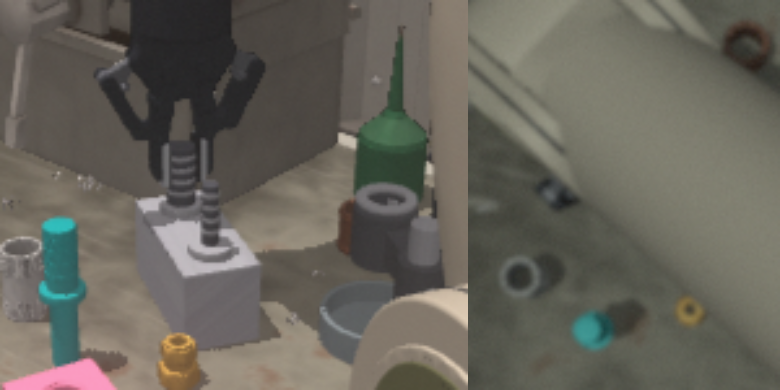

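Picture: the fingers hold the grey thick handle at (180,180), and the thin drift at (210,210) stands untouched. Next I lift.

```bash
python3 -m pendant '[[0,0,-0.2,0,0,0,-1],[0,0,-0.5,0,0,0,-1],[0,0,-0.9,0,0,0,-1],[0,0,-1.4,0,0,0,-1],[0,0,-1.9,0,0,0,-1],[0,0,-2.4,0,0,0,-1],[0,0,-2.9,0,0,0,-1],[0,0,-2.9,0,0,0,-1],[0,0,-2.9,0,0,0,-1],[0,0,-2.9,0,0,0,-1]]';  python3 - <<'E'
from h import *
np.set_printoptions(precision=4,suppress=True)
o=manip.get_obs();print(o["position"],o["ft_force"],R.from_quat(o["ee_rot"]).as_matrix()[:,2])
im,d=manip.camera("scene");np.save("s5.npy",cloud("scene",d))
for t in("drift_thick","drift_thick_tip","hole_a","bore_axis","bush_centre"): print(t,[(round(r["p"],2),np.round(r["pixel"],1)) for r in manip.tip_of(t,"scene")])
for t in("drift_thick",):print([(round(r["p"],2),r["box"]) for r in manip.trace(t,"scene")])
cv2.imwrite("pics/g5.png",cv2.resize(im[60:290,220:420],None,fx=2.6,fy=2.6)[:,:,::-1])
E
```

```text
clock: 5.55
position: [0.4289, 0.3825, 0.2491]
ee_rot: [-0.382, 0.924, -0.0, -0.001]
ft_force: [-0.5, -0.3, -1.7]
grip_width: 0.256
grasp_force: 78.3
[0.4289 0.3825 0.2491] [-0.4547 -0.2586 -1.6658] [-0.0013 -0.0013 -1.    ]
drift_thick [(0.94, array([290.3, 145.5])), (0.61, array([242.4, 244.7]))]
drift_thick_tip [(0.8, array([288.2, 172.1])), (0.77, array([244.7, 269.2]))]
hole_a [(0.86, array([297.9, 227.6])), (0.83, array([291.3, 209.4])), (0.8, array([263.1, 304.8])), (0.62, array([242.9, 278.5]))]
bore_axis [(0.78, array([366.3, 215.3])), (0.43, array([383.8, 213.9]))]
bush_centre []
[(0.92, [234.9, 214.3, 250.8, 273.9]), (0.72, [281.9, 117.5, 293.1, 178.4])]
```

View pics/g5.png

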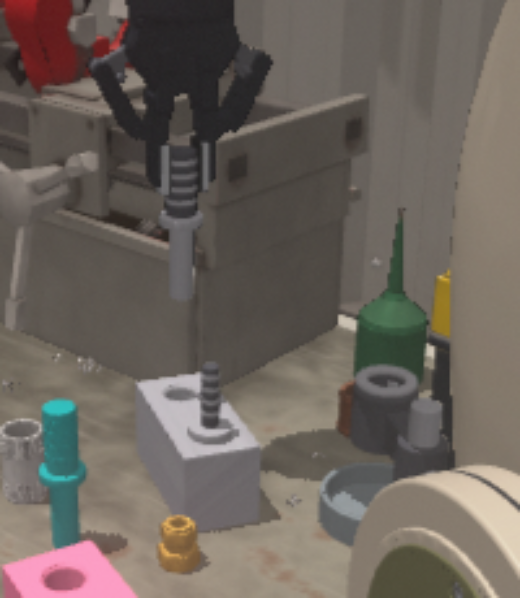

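```bash
cat >> h.py <<'E'
from scipy.optimize import least_squares
def shank(P,z0,z1,guess,r=.010):
    q=P.reshape(-1,3);k=(q[:,2]>z0)&(q[:,2]<z1)&(np.hypot(q[:,0]-guess[0],q[:,1]-guess[1])<.022);q=q[k]
    zm=(z0+z1)/2
    f=lambda p:np.hypot(q[:,0]-p[0]-p[2]*(q[:,2]-zm),q[:,1]-p[1]-p[3]*(q[:,2]-zm))-r
    s=least_squares(f,[*guess,0,0],loss="soft_l1",f_scale=.001);return s.x,len(q),np.sqrt(np.mean(s.fun**2))
E
python3 - <<'E'
from h import *
np.set_printoptions(precision=4,suppress=True)
P=np.load("s5.npy")
q=P[110:180,278:300].reshape(-1,3);q=q[(np.hypot(q[:,0]-.429,q[:,1]-.3825)<.03)]
print("z of drift pts",np.percentile(q[:,2],[0,1,50]))
print("shank",shank(P,.158,.202,(.429,.3825)))
print("collar",shank(P,.211,.216,(.429,.3825),.017))
# boss in scene view: ring top points and outer wall
b=P[190:285,335:400].reshape(-1,3)
k=(b[:,2]>.119)&(b[:,2]<.128);print("ring pts",k.sum(),np.median(b[k],0), np.percentile(b[k],[2,98],axis=0))
print("wall", shank(P,.085,.115,(.4203,.2109),.024))
P0=np.load("scene.npy");print("wall0",shank(P0,.085,.115,(.4203,.2109),.024))
# block top in scene vs
T=P[190:270,265:325].reshape(-1,3);T=T[abs(T[:,2]-.0665)<.003];print("block",cv2.minAreaRect(T[:,:2].astype(np.float32)*1000))
E
```

```text
z of drift pts [0.151  0.154  0.2377]
shank (array([ 0.4315,  0.3842, -0.0062,  0.0038]), 206, np.float64(0.0012218328975435841))
collar (array([ 0.4318,  0.3843, -0.1931,  0.243 ]), 40, np.float64(0.0011660615069843767))
ring pts 273 [0.4145 0.2032 0.1235] [[0.3555 0.1573 0.1191]
 [0.4955 0.2315 0.1277]]
wall (array([ 0.4238,  0.2118, -0.0399,  0.0339]), 177, np.float64(0.00404663882442249))
wall0 (array([ 0.4235,  0.2105, -0.0117, -0.0617]), 86, np.float64(0.000751842391361404))
block ((436.23974609375, 380.48931884765625), (216.60910034179688, 78.88253784179688), 35.62540054321289)
```

```bash
python3 - <<'E'
from h import *
np.set_printoptions(precision=4,suppress=True)
P=np.load("s5.npy");q=P.reshape(-1,3)
def circ(k,r,g):
    s=q[k];f=lambda p:np.hypot(s[:,0]-p[0],s[:,1]-p[1])-r
    o=least_squares(f,g,loss="soft_l1",f_scale=.001);return o.x,k.sum(),np.abs(o.fun).mean()
g=(.4215,.2105);c=np.hypot(q[:,0]-g[0],q[:,1]-g[1])
far=np.hypot(q[:,0]-.364,q[:,1]-.1656)
az=np.degrees(np.arctan2(q[:,1]-g[1],q[:,0]-g[0]))%360
for a in((100,195),(100,205)):
    k=(c>.019)&(c<.030)&(q[:,2]>.082)&(q[:,2]<.114)&(az>a[0])&(az<a[1]);print("wall",circ(k,.024,g))
k=(c<.0262)&(q[:,2]>.12)&(q[:,2]<.127); s=q[k]; v=np.nonzero(k)[0]
print("ring",len(s),s.mean(0),cv2.minEnclosingCircle(s[:,:2].astype(np.float32)*1000), np.median(s[:,2]))
m=k.reshape(400,640).astype(np.uint8)
print("ring px box",cv2.boundingRect(m))
# ring centre by ray: fit ellipse to the ring outline at z .1225
cs,_=cv2.findContours(m,cv2.RETR_EXTERNAL,cv2.CHAIN_APPROX_NONE);cc=max(cs,key=len);e=cv2.fitEllipse(cc);print("ellipse",e,ray_z("scene",e[0],.1225))
# empty hole & mouth in block via dark pixels: compare
print([ray_z("scene",p,.066) for p in((291.3,209.4),(288.5,208.5))])
# shank pixel columns axis in scene: mean u per row
for z0,z1 in((.158,.17),(.185,.2)):
    k=(np.hypot(q[:,0]-.4315,q[:,1]-.3842)<.018)&(q[:,2]>z0)&(q[:,2]<z1);v,u=np.nonzero(k.reshape(400,640));print(u.mean(),v.mean(),q[k][:,2].mean())
E
```

```text
wall (array([0.4235, 0.2122]), np.int64(195), np.float64(0.0008265082866821432))
wall (array([0.4232, 0.2117]), np.int64(224), np.float64(0.0011596843041593188))
ring 179 [0.4204 0.2118 0.1232] ((421.8851013183594, 211.42178344726562), 23.796863555908203) 0.12347018627937356
ring px box (356, 200, 25, 13)
ellipse ((368.1249694824219, 205.78489685058594), (11.249300003051758, 23.748090744018555), 94.39144134521484) [0.4216 0.2119 0.1225]
[array([0.4404, 0.3836, 0.066 ]), array([0.4414, 0.3908, 0.066 ])]
289.45283018867923 168.96226415094338 0.1640958001153675
289.51428571428573 155.4 0.1927241724062356
```

```bash
python3 -m pendant '[[0.2,-0.18,0,0,0,0,-1],[0.6,-0.55,0,0,0,0,-1],[1,-0.9,0,0,0,0,-1],[1.4,-1.27,0,0,0,0,-1],[1.8,-1.64,0,0,0,0,-1],[2.2,-2,0,0,0,0,-1],[2.45,-2.23,0,0,0,0,-1],[2.545,-2.32,0,0,0,0,-1],[2.545,-2.32,0,0,0,0,-1],[2.545,-2.32,0,0,0,0,-1]]';  python3 - <<'E'
from h import *
np.set_printoptions(precision=4,suppress=True)
o=manip.get_obs();print(o["position"],o["ft_force"])
im,d=manip.camera("scene");P=cloud("scene",d);np.save("s6.npy",P)
print("shank",shank(P,.158,.202,o["position"][:2]))
q=P.reshape(-1,3);k=np.hypot(q[:,0]-.423,q[:,1]-.212)<.012;print(np.sort(q[k&(q[:,2]>.13)][:,2])[:8])
cv2.imwrite("pics/g6.png",cv2.resize(im[60:290,280:480],None,fx=2.6,fy=2.6)[:,:,::-1])
E
```

```text
clock: 7.15
position: [0.4208, 0.2117, 0.2502]
ee_rot: [-0.382, 0.924, 0.0, 0.0]
ft_force: [-0.2, 0.5, -2.0]
grip_width: 0.256
grasp_force: 78.3
[0.4208 0.2117 0.2502] [-0.1519  0.493  -1.9509]
shank (array([ 0.4234,  0.2133, -0.0077,  0.0094]), 247, np.float64(0.0010121658785299035))
[0.1526 0.1527 0.1538 0.1544 0.1546 0.1546 0.1547 0.155 ]
```

View pics/g6.png

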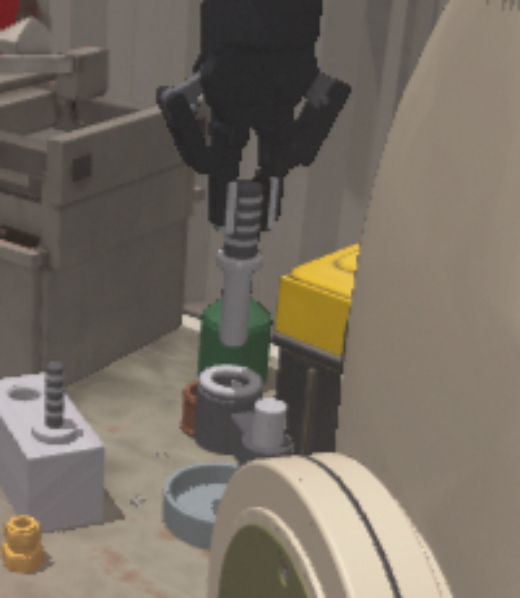

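The drift hangs right above the ring at (230,380). I descend into the bore to just above the bush.

```bash
python3 -m pendant '[[0.01,-0.012,0.1,0,0,0,-1],[0.01,-0.012,0.2,0,0,0,-1],[0.01,-0.012,0.3,0,0,0,-1],[0.01,-0.012,0.38,0,0,0,-1],[0.01,-0.012,0.45,0,0,0,-1],[0.01,-0.012,0.5,0,0,0,-1],[0.01,-0.012,0.56,0,0,0,-1],[0.01,-0.012,0.62,0,0,0,-1],[0.01,-0.012,0.68,0,0,0,-1],[0.01,-0.012,0.68,0,0,0,-1]]'
```

```text
clock: 8.45
position: [0.4209, 0.21, 0.216]
ee_rot: [-0.382, 0.924, -0.0, -0.0]
ft_force: [0.1, -0.4, -1.7]
grip_width: 0.261
grasp_force: 78.3
```

```bash
python3 -m pendant '[[0,0,0.03,0,0,0,-1],[0,0,0.06,0,0,0,-1],[0,0,0.09,0,0,0,-1],[0,0,0.12,0,0,0,-1],[0,0,0.14,0,0,0,-1],[0,0,0.16,0,0,0,-1],[0,0,0.18,0,0,0,-1],[0,0,0.2,0,0,0,-1],[0,0,0.22,0,0,0,-1],[0,0,0.22,0,0,0,-1]]'
```

```text
clock: 9.7
position: [0.4212, 0.2102, 0.2058]
ee_rot: [-0.382, 0.924, 0.0, 0.0]
ft_force: [-0.6, -0.6, 3.2]
grip_width: 0.258
grasp_force: 78.4
```

```bash
python3 -m pendant '[[0,0,0.02,0,0,0,-1],[0,0,0.04,0,0,0,-1],[0,0,0.06,0,0,0,-1],[0,0,0.08,0,0,0,-1],[0,0,0.1,0,0,0,-1],[0,0,0.12,0,0,0,-1],[0,0,0.14,0,0,0,-1],[0,0,0.16,0,0,0,-1],[0,0,0.18,0,0,0,-1],[0,0,0.2,0,0,0,-1]]'
```

```text
clock: 10.95
position: [0.4214, 0.2104, 0.1963]
ee_rot: [-0.382, 0.924, 0.0, 0.001]
ft_force: [-2.5, -1.0, 8.0]
grip_width: 0.258
grasp_force: 78.8
```

```bash
python3 -m pendant '[[0,0,0.025,0,0,0,-1],[0,0,0.05,0,0,0,-1],[0,0,0.075,0,0,0,-1],[0,0,0.1,0,0,0,-1],[0,0,0.125,0,0,0,-1],[0,0,0.15,0,0,0,-1],[0,0,0.175,0,0,0,-1],[0,0,0.2,0,0,0,-1],[0,0,0.225,0,0,0,-1],[0,0,0.25,0,0,0,-1]]'
```

```text
clock: 12.2
position: [0.4214, 0.2104, 0.1837]
ee_rot: [-0.382, 0.924, 0.0, 0.001]
ft_force: [-1.6, -0.3, 8.2]
grip_width: 0.259
grasp_force: 78.8
```

```bash
python3 -m pendant '[[0,0,0.02,0,0,0,-1],[0,0,0.04,0,0,0,-1],[0,0,0.06,0,0,0,-1],[0,0,0.08,0,0,0,-1],[0,0,0.1,0,0,0,-1],[0,0,0.12,0,0,0,-1],[0,0,0.14,0,0,0,-1],[0,0,0.16,0,0,0,-1],[0,0,0.18,0,0,0,-1],[0,0,0.18,0,0,0,-1]]'
```

```text
clock: 13.45
position: [0.4212, 0.2102, 0.1741]
ee_rot: [-0.382, 0.924, 0.0, 0.0]
ft_force: [-0.2, 0.7, 4.7]
grip_width: 0.259
grasp_force: 78.7
```

```bash
python3 -m pendant '[[0,0,0.02,0,0,0,-1],[0,0,0.04,0,0,0,-1],[0,0,0.06,0,0,0,-1],[0,0,0.08,0,0,0,-1],[0,0,0.1,0,0,0,-1],[0,0,0.12,0,0,0,-1],[0,0,0.14,0,0,0,-1],[0,0,0.14,0,0,0,-1],[0,0,0.14,0,0,0,-1],[0,0,0.14,0,0,0,-1]]'
```

```text
clock: 14.7
position: [0.421, 0.2101, 0.1669]
ee_rot: [-0.382, 0.924, 0.0, 0.0]
ft_force: [-0.2, 0.4, -1.9]
grip_width: 0.256
grasp_force: 78.4
```

```bash
python3 -m pendant '[[0,0,0.01,0,0,0,-1],[0,0,0.02,0,0,0,-1],[0,0,0.03,0,0,0,-1],[0,0,0.04,0,0,0,-1],[0,0,0.05,0,0,0,-1],[0,0,0.06,0,0,0,-1],[0,0,0.07,0,0,0,-1],[0,0,0.08,0,0,0,-1],[0,0,0.08,0,0,0,-1],[0,0,0.08,0,0,0,-1]]'; python3 - <<'E'
from h import *
im,d=manip.camera("scene");cv2.imwrite("pics/g7.png",cv2.resize(im[130:290,310:440],None,fx=3.6,fy=3.6)[:,:,::-1])
print([(r["p"],r["box"]) for r in manip.find_in("bush","scene")])
E
```

```text
clock: 15.95
position: [0.421, 0.2101, 0.1629]
ee_rot: [-0.382, 0.924, 0.0, 0.0]
ft_force: [-0.3, -0.1, -0.1]
grip_width: 0.259
grasp_force: 78.4
[(0.44, [358.6, 247.4, 366.6, 259.5])]
```

View pics/g7.png

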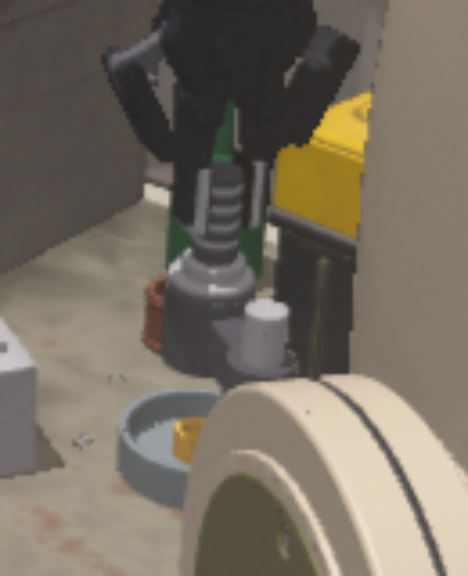

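The bush lies in the dish (about (188,440) in the crop), and the collar just meets the ring. I press a little more.

```bash
python3 -m pendant '[[0,0,0.008,0,0,0,-1],[0,0,0.016,0,0,0,-1],[0,0,0.024,0,0,0,-1],[0,0,0.032,0,0,0,-1],[0,0,0.04,0,0,0,-1],[0,0,0.04,0,0,0,-1],[0,0,0.04,0,0,0,-1],[0,0,0.04,0,0,0,-1],[0,0,0.04,0,0,0,-1],[0,0,0.04,0,0,0,-1]]'
```

```text
clock: 17.3
position: [0.4211, 0.2102, 0.1612]
ee_rot: [-0.382, 0.924, 0.0, 0.0]
ft_force: [-2.3, -1.7, 6.3]
grip_width: 0.261
grasp_force: 78.5
```

```bash
python3 -m pendant '[[0,0,-0.05,0,0,0,-1],[0,0,-0.2,0,0,0,-1],[0,0,-0.4,0,0,0,-1],[0,0,-0.65,0,0,0,-1],[0,0,-0.95,0,0,0,-1],[0,0,-1.25,0,0,0,-1],[0,0,-1.55,0,0,0,-1],[0,0,-1.8,0,0,0,-1],[0,0,-1.8,0,0,0,-1],[0,0,-1.8,0,0,0,-1]]'; python3 - <<'E'
from h import *
np.set_printoptions(precision=4,suppress=True)
o=manip.get_obs();print(o["position"],R.from_quat(o["ee_rot"]).as_matrix()[:2,:2])
im,d=manip.camera("scene");P=cloud("scene",d);np.save("s8.npy",P)
print("shank",shank(P,.158,.202,o["position"][:2]))
q=P.reshape(-1,3);T=P[190:272,220:330].reshape(-1,3)
k=(abs(q[:,2]-.0665)<.004)&(np.hypot(q[:,0]-.4045,q[:,1]-.3573)<.075)
cv2.imwrite("pics/x.png",im[:,:,::-1])
print("block scene",cv2.minAreaRect(q[k][:,:2].astype(np.float32)*1000),k.sum())
for t in("hole_a","hole_b","drift_thick"):print([(round(r["p"],2),np.round(r["pixel"],1),ray_z("scene",r["pixel"],.066)) for r in manip.tip_of(t,"scene")])
E
```

```text
clock: 18.55
position: [0.4208, 0.21, 0.2503]
ee_rot: [-0.382, 0.924, -0.0, -0.0]
ft_force: [-0.1, -0.8, -2.1]
grip_width: 0.26
grasp_force: 78.3
[0.4208 0.21   0.2503] [[-0.7087 -0.7056]
 [-0.7056  0.7087]]
shank (array([0.4232, 0.2115, 0.0048, 0.0018]), 248, np.float64(0.001097037067612478))
block scene ((405.7695007324219, 358.8902282714844), (135.51942443847656, 60.87095642089844), 44.87751770019531) 729
[(0.85, array([288.3, 209.1]), array([0.4387, 0.3899, 0.066 ])), (0.79, array([297. , 229.5]), array([0.3694, 0.3352, 0.066 ])), (0.76, array([245.8, 280.7]), array([0.1837, 0.3354, 0.066 ])), (0.59, array([266.7, 304.2]), array([0.1472, 0.276 , 0.066 ])), (0.53, array([300.8, 230.6]), array([0.3689, 0.3267, 0.066 ]))]
[(0.85, array([288.3, 209.1]), array([0.4387, 0.3899, 0.066 ])), (0.79, array([297. , 229.5]), array([0.3694, 0.3352, 0.066 ])), (0.76, array([245.8, 280.7]), array([0.1837, 0.3354, 0.066 ])), (0.59, array([266.7, 304.2]), array([0.1472, 0.276 , 0.066 ])), (0.53, array([300.8, 230.6]), array([0.3689, 0.3267, 0.066 ]))]
[(0.89, array([373.1, 161.7]), array([0.788 , 0.3149, 0.066 ])), (0.88, array([243.4, 241.7]), array([0.2845, 0.4034, 0.066 ]))]
```

```bash
python3 -m pendant '[[-0.25,0.23,0,0,0,0,-1],[-0.65,0.59,0,0,0,0,-1],[-1.05,0.95,0,0,0,0,-1],[-1.45,1.32,0,0,0,0,-1],[-1.85,1.68,0,0,0,0,-1],[-2.25,2.05,0,0,0,0,-1],[-2.5,2.27,0,0,0,0,-1],[-2.56,2.33,0,0,0,0,-1],[-2.56,2.33,0,0,0,0,-1],[-2.56,2.33,0,0,0,0,-1]]'; python3 - <<'E'
from h import *
np.set_printoptions(precision=4,suppress=True)
o=manip.get_obs();print(o["position"])
im,d=manip.camera("scene");P=cloud("scene",d)
print("shank",shank(P,.158,.202,o["position"][:2]))
E
```

```text
clock: 20.0
position: [0.4299, 0.3821, 0.251]
ee_rot: [-0.381, 0.925, -0.0, 0.0]
ft_force: [0.9, -0.9, -1.8]
grip_width: 0.26
grasp_force: 78.4
[0.4299 0.3821 0.251 ]
shank (array([ 0.4324,  0.3838, -0.0016,  0.0076]), 210, np.float64(0.0012767610092989576))
```

```bash
python3 -m pendant '[[0.005,0.01,0.25,0,0,0,-1],[0.005,0.01,0.55,0,0,0,-1],[0.005,0.01,0.85,0,0,0,-1],[0.005,0.01,1.15,0,0,0,-1],[0.005,0.01,1.4,0,0,0,-1],[0.005,0.01,1.5,0,0,0,-1],[0.005,0.01,1.6,0,0,0,-1],[0.005,0.01,1.7,0,0,0,-1],[0.005,0.01,1.8,0,0,0,-1],[0.005,0.01,1.8,0,0,0,-1]]'
```

```text
clock: 21.3
position: [0.4288, 0.383, 0.1605]
ee_rot: [-0.382, 0.924, -0.0, -0.0]
ft_force: [-0.2, -0.6, -1.8]
grip_width: 0.253
grasp_force: 78.4
```

Tip is about 6 mm in the hole, with no contact. I continue down.

```bash
python3 -m pendant '[[0,0,0.12,0,0,0,-1],[0,0,0.24,0,0,0,-1],[0,0,0.36,0,0,0,-1],[0,0,0.48,0,0,0,-1],[0,0,0.6,0,0,0,-1],[0,0,0.72,0,0,0,-1],[0,0,0.84,0,0,0,-1],[0,0,0.94,0,0,0,-1],[0,0,1.02,0,0,0,-1],[0,0,1.04,0,0,0,-1]]'
```

```text
clock: 22.55
position: [0.4289, 0.3831, 0.1085]
ee_rot: [-0.382, 0.924, -0.0, -0.0]
ft_force: [-0.3, -0.0, -1.9]
grip_width: 0.254
grasp_force: 78.4
```

```bash
python3 -m pendant '[[0,0,0.01,0,0,0,-1],[0,0,0.02,0,0,0,-1],[0,0,0.03,0,0,0,-1],[0,0,0.04,0,0,0,-1],[0,0,0.05,0,0,0,-1],[0,0,0.05,0,0,0,-1],[0,0,0.05,0,0,0,-1],[0,0,0.05,0,0,0,-1],[0,0,0.05,0,0,0,-1],[0,0,0.05,0,0,0,-1]]'
```

```text
clock: 23.8
position: [0.429, 0.3832, 0.1065]
ee_rot: [-0.382, 0.924, 0.0, 0.0]
ft_force: [-1.2, 0.8, 3.3]
grip_width: 0.262
grasp_force: 78.4
```

Seated at the same height as when I gripped it. Now I open and withdraw.

```bash
python3 -m pendant '[[0,0,0,0,0,0,-0.3],[0,0,0,0,0,0,0],[0,0,0,0,0,0,0.5],[0,0,0,0,0,0,0.8],[0,0,0,0,0,0,0.8],[0,0,-0.2,0,0,0,0.8],[0,0,-0.6,0,0,0,0.8],[0,0,-1.2,0,0,0,0.8],[0,0,-1.8,0,0,0,0.8],[0,0,-2.2,0,0,0,0.8]]'; python3 - <<'E'
from h import *
im,d=manip.camera("scene");P=cloud("scene",d);np.set_printoptions(precision=4,suppress=True)
print("handle",shank(P,.085,.12,(.431,.385),.012),"bush",[(r["p"],r["box"]) for r in manip.find_in("bush","scene")])
q=P.reshape(-1,3);print("top z",q[(np.hypot(q[:,0]-.431,q[:,1]-.385)<.012)&(q[:,2]<.15)][:,2].max())
cv2.imwrite("pics/g9.png",cv2.resize(im[110:290,220:400],None,fx=3.3,fy=3.3)[:,:,::-1])
E
```

```text
clock: 25.05
position: [0.4293, 0.3835, 0.2187]
ee_rot: [-0.382, 0.924, 0.0, 0.001]
ft_force: [-0.7, -0.3, -0.6]
grip_width: 0.903
grasp_force: 0.0
handle (array([0.4319, 0.3849, 0.0075, 0.0071]), 171, np.float64(0.0011978784593326577)) bush [(0.51, [359.2, 248.9, 366.4, 256.2])]
top z 0.1272581453925285
```

View pics/g9.png

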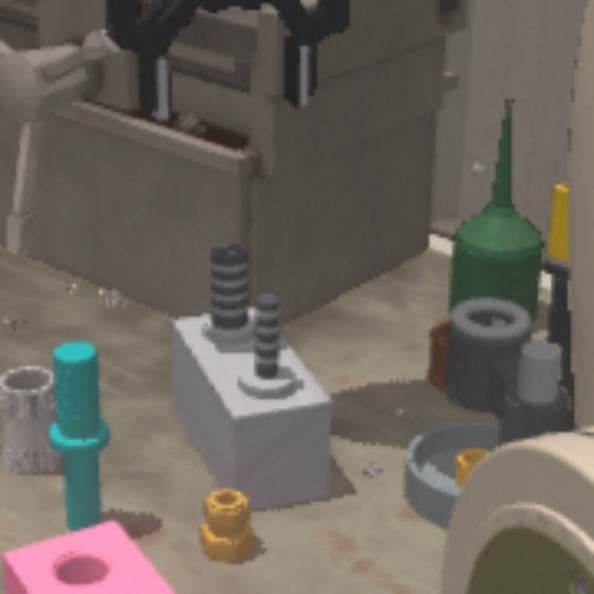

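The thick drift hangs upright and home at (230,290). The bush lies in the dish at (470,465), and the thin drift and the fittings are untouched. I hand in.

```bash
python3 -c "
from workcell import manip
print(manip.hand_in())"
```

```text
the job is handed in; nothing more can be done
None
```

The job is handed in (no verdict came back): the thick drift pushed the bush out into the dish, its collar pressed the ring at about 8 N, and it hangs fully home in its hole again, with the thin drift and loose fittings untouched.

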